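Gather the boxwood plugs in one corner of the tilting bin

TASK

Put the stray boxwood plug that stands on the table into the walnut tilting bin with the other three while the bin is level, and let go of it. Then lift the bin's brass knob to tilt the bin until all four plugs have slid together into its low corner, and finish while still holding the knob, with the bin tilted and the plugs lying still in the corner; the bin springs back if let go. Leave the other things on the table where they are.

Things in the scene. Friction and masses are not known exactly. Their poses are not given: they have to be found in the camera images.
- tray (a joint): tilt of the bin about its two brass pins, rad: 0 = level (it rests there on a stop), grows as the knob is lifted and the corner across from it sinks, stop at 0.75. Spring and weight need about 2 N up at the knob to start, about 8 N near 0.75; let go, it swings back level. The waxed plugs slide along the walls into the corner only on a good tilt, 0.3 to 0.5 rad depending on friction
- tray_pivot (a point): centre of the bin's pivot axis, 115 mm above the table. Dark walnut square tray, 162 mm outside, 50 deep, walls and floor 6, hung by two facing corners between stand uprights 136 mm to each side, 136 tall. Axes tilt with it: y along the pins, x (level at joint 0) from the knob corner to the corner that sinks; sides at 45 degrees to x and y. Rim 20 mm above this point, inner floor 24 below
- tray_floor (a point): middle of the bin's inner floor (its upper face), 24 mm below tray_pivot, i.e. 91 mm above the table when level; axes as tray_pivot. The inner floor is a 150 mm square, its corners 106 mm from this point along x and y
- tray_corner (a point): the inner corner that sinks, where the plugs must gather, at floor level (106 mm along +x from tray_floor); axes as tray_pivot
- knob: brass ball knob, 30 mm across, origin at its centre: 170 mm along -x and 5 mm along z from tray_pivot (120 mm above the table when level); axes as tray_pivot. A 12 mm round stem runs along +x to the tray's corner, 55 mm from the ball's centre. It swings with the bin. Pinched from above, fingers closing along its y, it turns between the pads as the bin tilts, so the hand may stay upright
- plug_a_center (a point): centre of one plug: a turned pale boxwood plug, a plain cylinder 22 mm in diameter and 24 mm tall, about 10 g, standing on end at the start; this point is at mid height on its axis; starts in the bin near the knob corner
- plug_b_center (a point): centre of one plug: a turned pale boxwood plug, a plain cylinder 22 mm in diameter and 24 mm tall, about 10 g, standing on end at the start; this point is at mid height on its axis; starts in the bin, towards +y of its middle
- plug_c_center (a point): centre of one plug: a turned pale boxwood plug, a plain cylinder 22 mm in diameter and 24 mm tall, about 10 g, standing on end at the start; this point is at mid height on its axis; starts in the bin, towards -y of its middle
- plug_stray_center (a point): centre of the stray plug: a turned pale boxwood plug, a plain cylinder 22 mm in diameter and 24 mm tall, about 10 g, standing on end at the start; this point is at mid height on its axis; starts on the table, to the right of the bin
- plug_a: the same plug as plug_a_center, origin at the middle of its underside
- plug_b: the same plug as plug_b_center, origin at the middle of its underside
- plug_c: the same plug as plug_c_center, origin at the middle of its underside
- plug_stray: the same plug as plug_stray_center, origin at the middle of its underside
- cup: bystander: green celadon cup, 68 mm across, 65 mm tall, loose, on the right of the table at one of the two spots where the stray plug may be; origin under its centre
- baren: bystander: bamboo baren, a disc 124 mm across with a strap handle, 36 mm tall, loose, left of the bin; origin under its centre
- scraper: bystander: boxwood scraper, 160 x 44 mm, 14 mm thick, loose, on the left, nearer the robot than the baren; origin at the underside
- clamp: bystander: iron clamp block with a steel screw, about 120 x 45 x 72 mm, 0.75 kg, loose, at the far right; origin under its iron foot; x along the screw

How it is judged:
By the outcome, as a careful person would: the job done as asked, in the order asked, and still so for the second after the job is handed in, while the arm keeps its last pose, push and grip.
It also fails if it takes over 45 s, if anything falls off the work surface, if the arm or the gripper's body presses on something with over 40 N, if the wrist force passes 120 N, or if a joint passes its speed limit or range.

ROBOT

A 6-joint arm with a two-finger parallel gripper is mounted at the origin on the work surface. World frame = base frame: x ahead of the robot, y to its left, z up, the work surface at z = 0. Lengths are in m, angles in rad, forces in N, time in s.
With the tool pointing down it reaches from about 0.35 to 0.875 m from the base axis. Payload 15.5 kg.
Tool frame: the origin (TCP) lies on the centre line of the jaws, within the pads' length; the fingertips stand 17 mm ahead of it and the grasp point (between the pads) lies 2 mm behind it; z points along the fingers, y is the line along which they close (so a half turn about z gives the same grasp; the last joint's range is limited). The gripper opens to 85 mm and grips with 20 to 120 N. Pads are 22 mm wide; open, the fingers measure 114 mm over their backs; the gripper's body (76 mm by 85 mm) begins 54 mm behind the grasp point. The pads swing forward as they close: fully open they stand 13 mm farther back than shut.
Start: joints at [-1.242, 0.494, 1.345, -0, 1.302, -0.096], TCP at [0.257, -0.57, 0.248] pointing down, gripper open.
Joint ranges: [-2.91, 2.91], [-0.82, 2.16], [0.22, 2.67], [-1.22, 4.37], [0.12, 2.79], [-3.08, 3.08]. Speed limits (rad/s): [1.89, 1.89, 2.57, 3.01, 3.01, 3.01].

INTERFACE

Orientations are given as a unit quaternion [x, y, z, w].
In Python, from rig import manip, cams, silhouettes, tip_of gives the robot as it stands.
- The arm moves only by the tool step_arm, never from a script. Its argument "series" is one flat list of numbers, 7 for each row, row after row: the turn, a rotation vector about the tool's x, y, z in rad, then the shift along the tool's x, y, z in mm, then the finger opening in mm, from 0 to 85.4. A call has 1 to 10 rows; each row is the pose to reach, as a shift and turn from the pose commanded when the call began, along the tool's axes at that moment; what a row does not reach only later rows make up. A row lasts 1/8 s, in which the tool goes at most 62.5 mm and 10.7 degrees, less where a joint would pass 70% of its speed; a pose out of reach is approached as far as the arm can. A call with a gripper value outside its range is refused whole. The fingers move at their own pace and stop on an object; "newtons" is the grip in N (left out, the last holds). Time passes only in rows, so rows that repeat a pose let the fingers close. It gives the time, the measured TCP pose, the force, the opening and the grip force at its end, in the units of the state.
- manip.get_obs(): the state, without advancing time (a new reading comes with each control period).
- cams.snapshot(name): name is "side" or "top"; returns a dict with "frame" (400x640x3 uint8, red, green, blue), "depth" (400x640 float32, m along the optical axis (not along the pixel's ray), 0 where there is no reading), "fx", "fy", "cx", "cy" (pixels), "R" (3x3) and "t" (3): a world point X has camera coordinates R X + t. Camera axes: x right, y down, z forward; pixel columns grow to the right and rows downward; lengths in m; the calibration is good to about 2 mm. A picture is of the moment at which its call begins.
- manip.hand_in(): hands the job in; it is judged then, once.
Trained networks look in a picture, given as the dict that the camera call returned (one of the last four; its "shot" number tells which), for a name from the list of things; names that differ only in an ending like _2 or _b are one class to them, and where a whole thing is asked for, a point or a joint stands for the part that bears it (a point fixed in the world has none). Each returns a list of dicts, best first, with "p" (0 to 1); they miss things now and then, are a little off and sometimes report something else, mostly with a low value. They report only what shows in the picture. A call takes as long as a camera call.
- silhouettes(picture, thing): "mask" (400x640 bool, what is visible of it).
- tip_of(picture, thing): "location" ([x, y, z] in m, in world coordinates, good to about 4 mm: a listed point, or the origin of a listed thing).
The state is a dict: "clock": time; "joint_pos": joint angles; "joint_vel": joint speeds; "joint_torque": joint torques, N m; "tool_pos": TCP position; "tool_rot": TCP orientation; "contact_force": force on the tool from outside, world axes, zero at the start; "wrist_torque": the same for the moment, N m; "width": opening from 0.0 (shut) to 1.0 (fully open); "gripper_force": force on a finger pad.
Only numpy, scipy, OpenCV 4.12 (cv2) and the standard library are available. Lean on these libraries where they do the work, as an engineer would, in place of code of your own. Each camera call takes 0.05 s, during which the arm holds its last target. There are 200 camera calls.

## Working session

There is one attempt and no reset: what is moved stays moved. The work goes in short steps, Python scripts to look and compute and a tool call to move; the robot and the scene stay as the last step left them, time stands still between calls to the robot, and variables do not carry over. Pictures are saved under pics/ and viewed, at most 10 in all, crops included, and the job is handed in when it is done.

Besides the shell and the picture viewer there is one more tool, called after "Emit:" as a command line: name --argument value ..., lists and objects as JSON in quotes. step_arm: Moves the arm, as the interface text tells. Its arguments: {"type":"object","properties":{"series":{"type":"array","items":{"type":"number"}},"newtons":{"type":"number"}},"required":["series"]}

```bash
mkdir -p pics; cat > h.py <<'E'
import numpy as np, cv2
from scipy.spatial.transform import Rotation as Rn
from rig import manip, cams, silhouettes, tip_of
def save(p,n): cv2.imwrite(f"pics/{n}.png", p["frame"][:,:,::-1])
E
python3 - <<'E'
from h import *
np.set_printoptions(precision=4,suppress=True)
o=manip.get_obs()
for k in("clock","tool_pos","tool_rot","width"):print(k,o[k])
ps={n:cams.snapshot(n) for n in("top","side")}
for n,p in ps.items():
    save(p,n+"0")
    for t in("tray_pivot","tray_floor","tray_corner","knob","plug_a_center","plug_stray_center","cup","baren","clamp","scraper"):
        print(n,t,[(np.round(d["location"],4).tolist(),round(d["p"],2)) for d in tip_of(p,t)[:6]])
E
```

```text
clock 0.0
tool_pos [ 0.2569 -0.5694  0.2477]
tool_rot [ 0.9776  0.2103 -0.0001 -0.0007]
width 1.0035863721313367
top tray_pivot [([0.629, 0.0657, 0.1178], 0.58), ([0.4318, 0.3969, -0.0029], 0.46)]
top tray_floor [([0.5981, 0.1005, 0.0929], 0.44)]
top tray_corner []
top knob [([0.4575, 0.0427, 0.1201], 0.69)]
top plug_a_center [([0.5595, 0.0632, 0.1059], 0.58), ([0.5043, -0.3826, 0.0105], 0.24)]
top plug_stray_center [([0.5022, -0.3837, 0.0134], 0.57)]
top cup [([0.4367, -0.2508, -0.0017], 0.61), ([0.5966, 0.0959, 0.0925], 0.58), ([0.7314, 0.0808, 0.0958], 0.55)]
top baren [([0.5869, 0.4456, 0.0018], 0.81)]
top clamp [([0.719, -0.2897, -0.0001], 0.92)]
top scraper [([0.4307, 0.3994, -0.0006], 0.61)]
side tray_pivot []
side tray_floor [([0.6293, 0.065, 0.096], 0.63), ([0.7221, -0.292, -0.0042], 0.39)]
side tray_corner [([0.7357, 0.0835, 0.0923], 0.55), ([0.7236, -0.2947, -0.0037], 0.3)]
side knob [([0.4598, 0.0455, 0.1194], 0.54)]
side plug_a_center [([0.5573, 0.0551, 0.103], 0.44), ([0.6215, 0.0253, 0.0948], 0.28)]
side plug_stray_center []
side cup [([0.4305, -0.2455, -0.0003], 0.64)]
side baren [([0.584, 0.4499, -0.0019], 0.65)]
side clamp [([0.559, 0.0617, 0.0933], 0.71)]
side scraper [([0.4335, 0.3973, -0.0008], 0.84)]
```

View pics/top0.png

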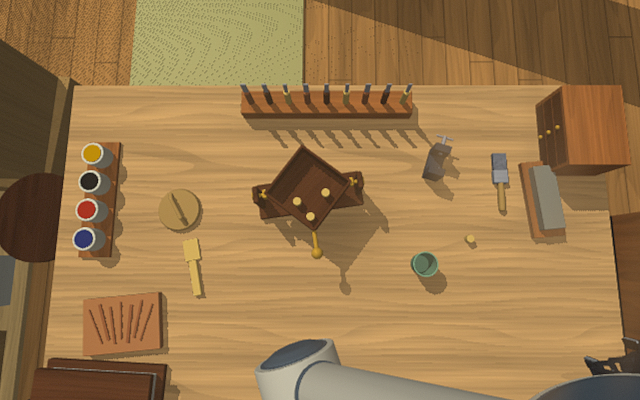

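View pics/side0.png

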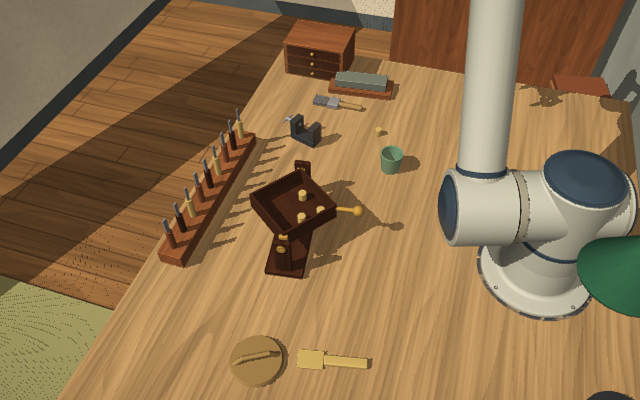

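The top view shows the bin around (307,188), the knob at (317,252), the stray plug at (470,239) and the cup at (426,264). Three plugs are in the bin at (297,201), (325,192) and (310,216). Next I'll refine these positions with depth.

```bash
cat >> h.py <<'E'
def cloud(p,m=None):
    d=p["depth"]; v,u=np.nonzero((d>0)&(m if m is not None else True)); z=d[v,u]
    c=np.c_[(u-p["cx"])/p["fx"]*z,(v-p["cy"])/p["fy"]*z,z]
    return (c-p["t"])@p["R"],u,v
def rows(o,tgt,yaw):
    "target world TCP, tool down with tool y along yaw; -> rotvec, shift mm in tool axes"
    R=Rn.from_quat(o["tool_rot"]); c,s=np.cos(yaw),np.sin(yaw)
    y=np.array([c,s,0]); z=np.array([0,0,-1.]); x=np.cross(y,z)
    Q=Rn.from_matrix(np.c_[x,y,z])
    r=(R.inv()*Q).as_rotvec(); r2=(R.inv()*Q*Rn.from_rotvec([0,0,np.pi])).as_rotvec()
    r=min(r,r2,key=np.linalg.norm)
    return r,R.inv().apply(np.array(tgt)-o["tool_pos"])*1000
E
python3 - <<'E'
from h import *
np.set_printoptions(precision=4,suppress=True)
o=manip.get_obs()
for n in("top","side"):
    p=cams.snapshot(n)
    X,u,v=cloud(p)
    def blob(c,r,lo,hi):
        s=(np.hypot(*(X[:,:2]-c).T)<r)&(X[:,2]>lo)&(X[:,2]<hi); q=X[s]
        return (len(q),q.mean(0),(q.min(0)+q.max(0))/2, q.max(0)) if len(q) else 0
    print(n,"table",np.median(X[np.hypot(*(X[:,:2]-[.55,-.2]).T)<.04][:,2]))
    print("stray",blob([.503,-.384],.03,.017,.04))
    print("knob",blob([.459,.044],.03,.1,.16))
    cl=p["frame"].astype(int)
    rel=X[:,:2]-[.627,.068]
    s=(np.abs(rel).sum(1)<.1)&(X[:,2]>.109)&(X[:,2]<.125)&(cl[v,u,0]>140)
    m=np.zeros((400,640),np.uint8); m[v[s],u[s]]=1
    k,l=cv2.connectedComponents(m)
    for i in range(1,k):
        q=X[l[v,u]==i]; print("plug",len(q),q.mean(0))
    pv=np.array([.627,.068]); a=.141
    for t in("plug_stray_center","knob","plug_b_center","tray_corner"):
        print(t,[(np.round(d["location"],4).tolist(),round(d["p"],2)) for d in tip_of(p,t)[:5]])
r,s=rows(o,[.503,-.384,.12],np.pi/2+.14);print(r,s)
E
```

```text
top table 0.0010000839986839
stray (53, array([ 0.5061, -0.384 ,  0.0241]), array([ 0.5074, -0.3841,  0.0229]), array([ 0.5173, -0.3733,  0.0285]))
knob (131, array([0.4664, 0.0426, 0.1299]), array([0.4685, 0.0422, 0.1295]), array([0.4873, 0.0562, 0.1384]))
plug 54 [0.6208 0.0217 0.116 ]
plug 52 [0.5977 0.0954 0.1153]
plug 53 [0.558  0.0604 0.1157]
plug_stray_center [([0.5049, -0.3842, 0.0112], 0.46)]
knob [([0.7336, 0.0815, 0.094], 0.65), ([0.4592, 0.0427, 0.1238], 0.53), ([0.4382, -0.2509, -0.0006], 0.33)]
plug_b_center [([0.5969, 0.097, 0.1014], 0.57)]
tray_corner [([0.7331, 0.0828, 0.0927], 0.64), ([0.5062, -0.3863, -0.001], 0.18)]
side table 0.00022114498719616872
stray (34, array([ 0.5028, -0.38  ,  0.0234]), array([ 0.5031, -0.3805,  0.023 ]), array([ 0.5131, -0.3686,  0.0288]))
knob (135, array([0.4634, 0.0504, 0.127 ]), array([0.4667, 0.0471, 0.1262]), array([0.4875, 0.0605, 0.1378]))
plug 42 [0.6184 0.0251 0.1147]
plug 35 [0.5569 0.0621 0.1153]
plug 46 [0.595  0.0993 0.115 ]
plug_stray_center [([0.5049, -0.386, 0.0156], 0.56), ([0.6311, 0.0661, 0.093], 0.44)]
knob [([0.4631, 0.0449, 0.1203], 0.71), ([0.6202, 0.0251, 0.092], 0.21)]
plug_b_center [([0.5994, 0.0952, 0.1015], 0.52)]
tray_corner [([0.739, 0.0855, 0.095], 0.61)]
[0.     0.     0.2838] [300.5935 -68.1225 128.2898]
```

Emit:
step_arm --series '[0,0,0.14,100,-23,40,85,0,0,0.284,200,-46,80,85,0,0,0.284,302,-68.5,130,70,0,0,0.284,302,-68.5,160,60,0,0,0.284,302,-68.5,180,60,0,0,0.284,302,-68.5,180,60,0,0,0.284,302,-68.5,180,60]'

```text
clock: 2.48
tool_pos: [0.5049, -0.3803, 0.0656]
tool_rot: [0.997, 0.071, -0.001, -0.002]
contact_force: [-1.4, -0.6, -0.5]
width: 0.702
gripper_force: 0.0
```

```bash
python3 - <<'E'
from h import *
np.set_printoptions(precision=4,suppress=True)
o=manip.get_obs();print(o["clock"],o["tool_pos"],o["contact_force"],o["width"])
for n in("top","side"):
    p=cams.snapshot(n);X,u,v=cloud(p)
    print([(np.round(d["location"],4).tolist(),round(d["p"],2)) for d in tip_of(p,"plug_stray_center")[:2]])
r,s=rows(o,[.504,-.383,.022],np.pi/2+.14);print(r,s)
E
```

```text
2.475 [ 0.5049 -0.3803  0.0656] [-1.3751 -0.5687 -0.5439] 0.7019896633345721
[([0.4302, 0.3975, -0.0021], 0.54)]
[([0.5066, -0.3895, 0.0141], 0.41)]
[-0.0033  0.0024  0.0027] [-1.1386  2.6526 43.6294]
```

Emit:
step_arm --series '[0,0,0,-1,3,22,60,0,0,0,-1,3,43,60,0,0,0,-1,3,43,60,0,0,0,-1,3,43,15,0,0,0,-1,3,43,15,0,0,0,-1,3,43,15,0,0,0,-1,3,43,15]' --newtons 25

```text
clock: 3.55
tool_pos: [0.5039, -0.3867, 0.0265]
tool_rot: [0.998, 0.07, 0.0, 0.001]
contact_force: [-1.7, -0.8, 8.1]
width: 0.242
gripper_force: 24.1
```

Emit:
step_arm --series '[0,0,0,0,0,-50,15,0,0,0,0,0,-100,15,0,0,0,14,-26,-150,15,0,0,0,40,-75,-190,15,0,0,0,68,-130,-200,15,0,0,0,97,-185,-200,15,0,0,0,126,-240,-200,15,0,0,0,154,-295,-200,15,0,0,0,180,-345,-200,15,0,0,0,200,-380,-200,15]'

```text
clock: 4.8
tool_pos: [0.6491, 0.0207, 0.226]
tool_rot: [0.998, 0.071, 0.0, -0.0]
contact_force: [0.1, -0.7, -0.4]
width: 0.246
gripper_force: 24.7
```

```bash
python3 - <<'E'
from h import *
np.set_printoptions(precision=4,suppress=True)
o=manip.get_obs();print(o["clock"],o["tool_pos"],o["contact_force"],o["width"],o["gripper_force"])
r,s=rows(o,[.6686,.0739,.135],np.pi/2+.14);print(r,s)
E
```

```text
4.8 [0.6491 0.0207 0.226 ] [ 0.0927 -0.7422 -0.4155] 0.2458980346278565 24.70838874578476
[-0.     -0.0009  0.0014] [ 26.725  -49.8675  90.9803]
```

Emit:
step_arm --series '[0,0,0,27,-50,0,15,0,0,0,27,-50,40,15,0,0,0,27,-50,80,15,0,0,0,27,-50,90,15,0,0,0,27,-50,90,15]'

```text
clock: 5.42
tool_pos: [0.6686, 0.0711, 0.1359]
tool_rot: [0.998, 0.07, 0.0, 0.0]
contact_force: [-0.1, -0.1, 1.1]
width: 0.241
gripper_force: 24.7
```

```bash
python3 - <<'E'
from h import *
np.set_printoptions(precision=4,suppress=True)
o=manip.get_obs();print(o["clock"],o["tool_pos"],o["contact_force"],o["width"],o["gripper_force"])
p=cams.snapshot("side"); cv2.imwrite("pics/s1.png",cv2.resize(p["frame"][120:300,200:420,::-1],None,fx=3,fy=3))
r,s=rows(o,[.6686,.0739,.119],np.pi/2+.14);print(r,s)
E
```

```text
5.425 [0.6686 0.0711 0.1359] [-0.093  -0.0532  1.0552] 0.24062525111131589 24.711265861988068
[ 0.     -0.0001 -0.0004] [ 0.3737 -2.7651 16.913 ]
```

View pics/s1.png

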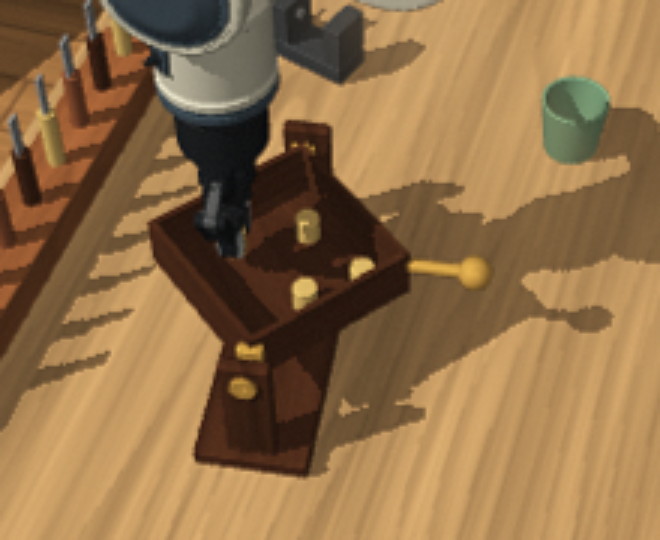

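The gripper holds the plug inside the bin at about (232,240) in the crop. The other three plugs are clear of the fingers.

Emit:
step_arm --series '[0,0,0,0,-2.5,8,15,0,0,0,0,-2.5,13,15,0,0,0,0,-2.5,17,15,0,0,0,0,-2.5,17,15]'

```text
clock: 5.98
tool_pos: [0.6679, 0.0737, 0.118]
tool_rot: [0.998, 0.07, -0.0, -0.0]
contact_force: [0.2, -0.5, -0.3]
width: 0.248
gripper_force: 24.7
```

Emit:
step_arm --series '[0,0,0,0,0,1.5,15,0,0,0,0,0,1.5,15,0,0,0,0,0,1.5,32,0,0,0,0,0,1.5,40,0,0,0,0,0,1.5,40,0,0,0,0,0,-20,40,0,0,0,0,0,-60,40,0,0,0,0,0,-100,60,0,0,0,0,0,-100,60]'

```text
clock: 7.1
tool_pos: [0.6697, 0.0738, 0.2217]
tool_rot: [0.998, 0.07, 0.003, 0.0]
contact_force: [0.1, 0.0, -0.6]
width: 0.703
gripper_force: 0.0
```

```bash
python3 - <<'E'
from h import *
np.set_printoptions(precision=4,suppress=True)
o=manip.get_obs();print(o["clock"],o["tool_pos"],o["tool_rot"],o["contact_force"],o["width"],o["gripper_force"])
p=cams.snapshot("side"); cv2.imwrite("pics/s2.png",cv2.resize(p["frame"][120:300,200:420,::-1],None,fx=3,fy=3))
r,s=rows(o,[.4605,.0445,.16],np.pi/2+.14);print(r,s)
E
```

```text
7.1 [0.6697 0.0738 0.2217] [0.9976 0.0698 0.0029 0.0001] [ 0.0656  0.0053 -0.6082] 0.7032454541178713 0.0
[ 0.0007 -0.0057 -0.0002] [-211.541    -0.2036   60.5108]
```

View pics/s2.png

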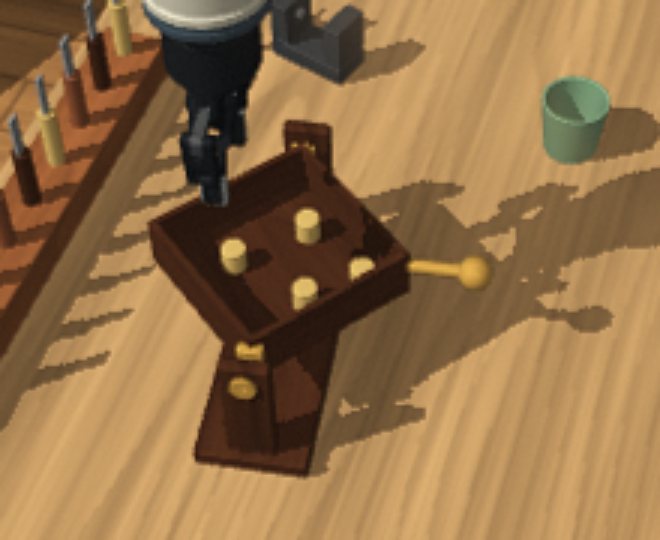

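The stray now stands in the bin at crop (234,257), with the other three at (308,226), (304,293) and (361,267). The knob is next.

Emit:
step_arm --series '[0,0,0,-55,0,0,60,0,0,0,-110,0,0,60,0,0,0,-165,0,0,60,0,0,0,-211,0,20,60,0,0,0,-211,0,50,60,0,0,0,-211,0,60,60,0,0,0,-211,0,60,60]'

```text
clock: 8.02
tool_pos: [0.4592, 0.0443, 0.1577]
tool_rot: [0.998, 0.07, -0.001, -0.0]
contact_force: [0.4, 0.1, 0.4]
width: 0.7
gripper_force: 0.0
```

```bash
python3 - <<'E'
from h import *
np.set_printoptions(precision=4,suppress=True)
o=manip.get_obs();print(o["clock"],o["tool_pos"],o["contact_force"])
p=cams.snapshot("side"); cv2.imwrite("pics/s3.png",cv2.resize(p["frame"][120:300,200:420,::-1],None,fx=3,fy=3))
print([(np.round(d["location"],4).tolist(),round(d["p"],2)) for d in tip_of(p,"knob")[:2]])
r,s=rows(o,[.4605,.0445,.118],np.pi/2+.14);print(r,s)
E
```

```text
8.025 [0.4592 0.0443 0.1577] [0.3623 0.0517 0.4471]
[([0.4641, 0.0453, 0.1182], 0.64)]
[-0.0003  0.0017 -0.0002] [ 1.4116  0.0386 39.6811]
```

View pics/s3.png

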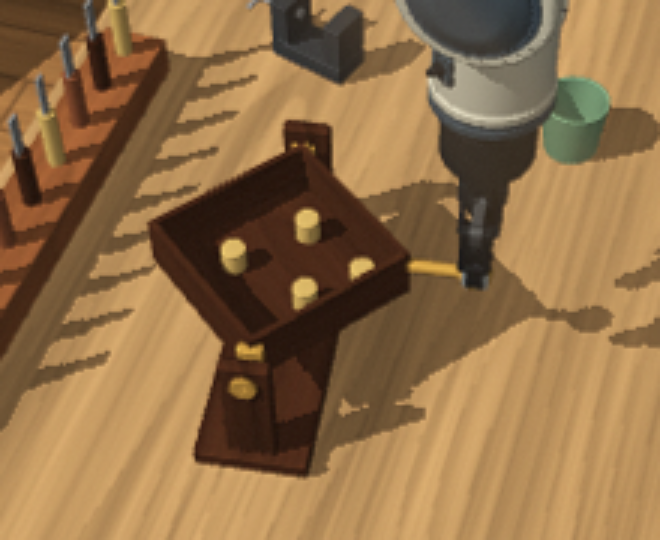

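The open fingers straddle the knob at crop (475,275), so I'll descend and pinch.

Emit:
step_arm --series '[0,0,0,2,0,20,60,0,0,0,2,0,38,60,0,0,0,2,0,40,60,0,0,0,2,0,40,40,0,0,0,2,0,40,22,0,0,0,2,0,40,22,0,0,0,2,0,40,22]' --newtons 40

```text
clock: 9.0
tool_pos: [0.4619, 0.0432, 0.1192]
tool_rot: [0.998, 0.07, 0.001, 0.001]
contact_force: [0.1, -19.3, 3.0]
width: 0.324
gripper_force: 39.3
```

Emit:
step_arm --series '[0,0,0,0,1,0,22,0,0,0,0,1,0,22,0,0,0,0.6,1,-8.5,22,0,0,0,1.4,1,-17,22,0,0,0,2.7,1,-25,22,0,0,0,4.4,1,-34,22,0,0,0,6.6,1,-42,22,0,0,0,9,1,-50,22,0,0,0,9,1,-50,22]' --newtons 50

```text
clock: 10.12
tool_pos: [0.4712, 0.0443, 0.1695]
tool_rot: [0.998, 0.07, 0.001, 0.001]
contact_force: [4.5, -6.6, -5.9]
width: 0.324
gripper_force: 49.7
```

```bash
python3 - <<'E'
from h import *
p=cams.snapshot("side"); cv2.imwrite("pics/s4.png",cv2.resize(p["frame"][120:300,200:420,::-1],None,fx=3,fy=3))
E
```

```text
(no output)
```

View pics/s4.png

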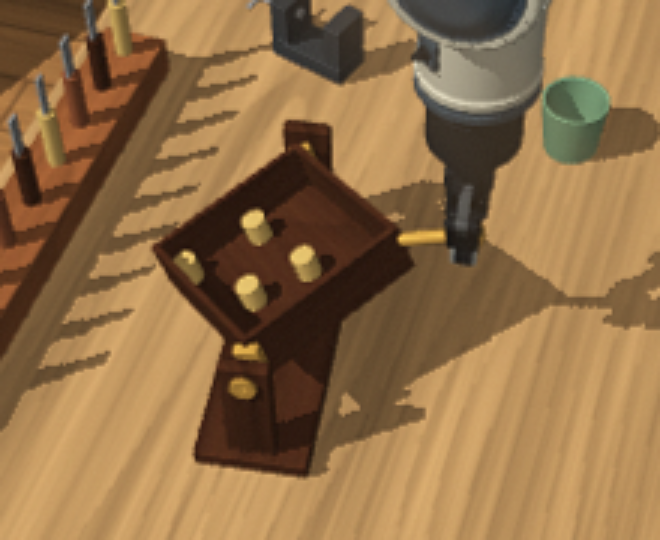

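At 0.3 rad the bin is tilted and the plugs are sliding; the stray is already in the corner at (190,265). I'll tilt further.

Emit:
step_arm --series '[0,0,0,0,0,0,22,0,0,0,0,0,0,22,0,0,0,3,0,-8,22,0,0,0,6.3,0,-16,22,0,0,0,10,0,-23.5,22,0,0,0,14,0,-31,22,0,0,0,18.6,0,-38,22,0,0,0,18.6,0,-38,22,0,0,0,18.6,0,-38,22,0,0,0,18.6,0,-38,22]'

```text
clock: 11.42
tool_pos: [0.4891, 0.047, 0.2068]
tool_rot: [0.998, 0.07, 0.001, 0.001]
contact_force: [4.3, -5.4, -9.0]
width: 0.322
gripper_force: 50.0
```

```bash
python3 - <<'E'
from h import *
p=cams.snapshot("side"); q=cams.snapshot("top")
a=cv2.resize(p["frame"][140:270,230:360,::-1],(400,400));b=cv2.resize(q["frame"][130:260,240:370,::-1],(400,400))
cv2.imwrite("pics/s5.png",np.hstack([a,b]))
E
```

```text
(no output)
```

View pics/s5.png

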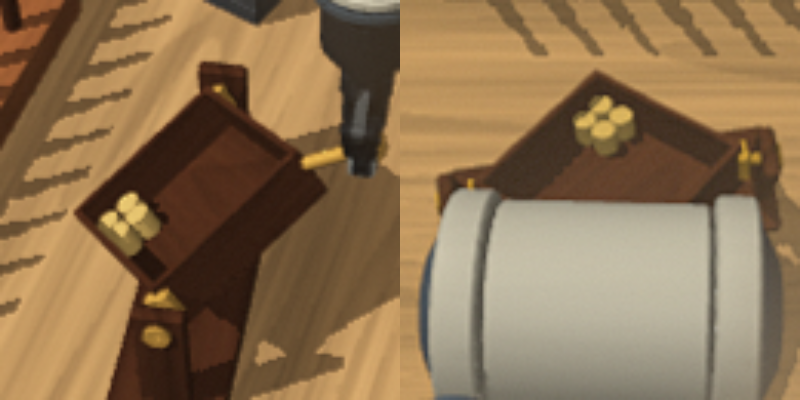

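All four plugs sit tightly together in the low corner (left panel around (130,222), right panel around (604,122)). I'll hold and check that they stay still.

Emit:
step_arm --series '[0,0,0,0,0,0,22,0,0,0,0,0,0,22,0,0,0,0,0,0,22,0,0,0,0,0,0,22,0,0,0,0,0,0,22,0,0,0,0,0,0,22]'

```text
clock: 12.28
tool_pos: [0.4891, 0.0469, 0.2068]
tool_rot: [0.998, 0.07, 0.001, 0.001]
contact_force: [5.5, -5.2, -8.3]
width: 0.32
gripper_force: 50.0
```

```bash
python3 - <<'E'
from h import *
p=cams.snapshot("side"); q=cams.snapshot("top")
a=cv2.resize(p["frame"][140:270,230:360,::-1],(400,400));b=cv2.resize(q["frame"][130:260,240:370,::-1],(400,400))
n=np.hstack([a,b]); d=cv2.absdiff(n,cv2.imread("pics/s5.png"))
print("max/mean diff",d.max(),d.mean()); o=manip.get_obs(); print(o["tool_pos"],o["contact_force"])
for k in("cup","baren","scraper","clamp"):
    print(k,[(np.round(x["location"],4).tolist(),round(x["p"],2)) for x in tip_of(p,k)[:1]])
for k in("plug_a_center","tray_corner"):
  for s in(p,q): print(k,[(np.round(x["location"],4).tolist(),round(x["p"],2)) for x in tip_of(s,k)[:5]])
E
```

```text
max/mean diff 20 0.8069645833333333
[0.48908315 0.04692948 0.20676014] [  4.12497726  -5.94653278 -10.05595651]
cup [([0.6962, 0.0807, 0.0472], 0.72)]
baren [([0.5845, 0.4513, -0.0017], 0.89)]
scraper [([0.4274, 0.3982, -0.0017], 0.69)]
clamp [([0.7249, -0.2935, -0.005], 0.79)]
plug_a_center [([0.6758, 0.073, 0.0754], 0.57)]
plug_a_center [([0.6768, 0.0779, 0.0772], 0.47)]
tray_corner [([0.7136, 0.0796, 0.0478], 0.75)]
tray_corner [([0.7053, 0.0789, 0.0461], 0.78)]
```

```bash
python3 -c "
from rig import manip
print(manip.hand_in())"
```

```text
the job is handed in; nothing more can be done
None
```

The stray plug is in the bin with the other three. All four lie still in the low corner with the bin tilted about 0.55 rad and the knob still held; the job was handed in at about 12.4 s, and no verdict came back.

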